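Grease the honing spindle's bearing

TASK

Close the hinged upper half of the spindle's bearing housing until its edges meet the lower half, then take the push grease gun from its holder and press its coupler squarely onto the tilted grease nipple on top until it snaps, pushing the spring collar well down. Finish while holding the gun there, pressed on against the spring; do not let go, and leave the other tools on the bench where they are.

Things in the scene. Friction and masses are not known exactly. Their poses are not given: they have to be found in the camera images.
- gun_grip (a point): push grease gun (mm), upright, mouth down in a holder. 142 long: steel barrel at most 32 dia (0 to 78 from the mouth), flange 44 dia (78 to 86), square wooden grip 28 x 28 (86 to 142), free top. This point: middle of the grip, on the axis, 115 from the mouth. Frame: z along the gun from mouth to grip (up at first), x and y square to the grip's flats. About 0.35 kg
- gun_mouth (a point): centre of the gun's open mouth, on its axis, 115 mm below gun_grip, same axes. The mouth is the coupler: bore at least 17 diameter, 26 deep; outside 28 diameter at the rim, a rib 32 diameter 4 to 6 up, then a waist of 27 diameter up to 26. At the start the lowest 40 mm are in the holder's 39 x 39 square well: lift 45 mm straight up to clear it
- stand_a: fixed wooden holder block that holds the grease gun, 74 x 74 foot, 66 x 66 x 48 high, well floor 8 above the bench; origin at the centre of its underside. Holders may swap places.
- stand_b: identical holder block that holds the burnisher; origin at the centre of its underside
- housing: fixed honing spindle, grey cast metal (mm): lower half of the bearing housing (64 along x, 90 along y, flat top edges at height 60) at the near end of a 25 dia shaft along x at height 60, with a wooden wheel 92 dia at x 85 to 113 and a second bearing at x 175. Origin: at bench level under the middle of the hinged housing
- cap_hinge (a point): middle of the hinge line of the housing's upper half (the cap), 45 mm to the +y side of the housing's middle, 60 above the bench. Frame of the cap: shut, its axes are the housing's; x is the hinge axis, the cap reaches 90 along -y, z is its outer side. Opening lifts the free (-y) edge up and over to +y
- cap_tab (a point): middle of the outer face of the cap's closing tab (24 mm wide along x, 8 thick, standing 25 beyond the cap's free edge); 102 from the hinge along the cap's -y and 10 along its z. Same axes as cap_hinge. The tab's end is 115 from the hinge; the flange next to it is 12 thick
- cap (a joint): opening angle of the cap, rad: 0 shut (edges meet), starts about 1.15 to 1.6 (standing up), at most 1.75. Stiff hinge: the cap stays where it is left; about 3 to 7 N on the tab moves it.
- nipple_tip (a point): tip of the grease nipple on the cap; z is its axis, outward. Cap shut: leans 30 degrees from vertical to the housing's -x (near) end, tip 123 mm above the bench. Steel stud 10 dia, tapered tip, in a boss 36 dia, face 28 below the tip. Round it a spring collar 26 outer dia, top 7.5 below the tip at rest. Beside it two uprights, 80 over all along y, as high as the tip, carry sprung rollers 28 apart
- collar (a joint): how far the spring collar is pushed down the nipple, m: 0 at rest, 0.0115 at its hard stop. The coupler's rim pushes it while its rib spreads the two rollers: about 9 to 13 N in all at 0.001 to 0.003, then the rollers snap in behind the rib: resistance falls to about 3 to 6 N at 0.006 to 0.008, then rises to 10 to 13 N at 0.010 to 0.011. It springs back when let go
- chisel_mid (a point): flat chisel lying down, 220 long x 26 x 24, wooden handle (mm); not part of the job; this point is its middle, half-way up
- mallet_mid (a point): wooden mallet lying down, head 120 x 76 x 76, handle 140 long (mm); not part of the job; this point is its middle, half-way up
- wax_jar_mid (a point): round jar, 56 diameter, 60 high (mm); not part of the job; this point is its middle, half-way up
- whetstone_mid (a point): whetstone on a wooden base, 140 x 55 x 27 (mm); not part of the job; this point is its middle, half-way up
- blank_mid (a point): plain carving blank of light wood, 100 x 50 x 35 (mm); not part of the job; this point is its middle, half-way up
- dust_brush_mid (a point): bench brush, 160 x 30 x 34 (mm); not part of the job; this point is its middle, half-way up
- burnisher_mid (a point): burnisher standing nose down in the other, identical holder: thin steel neck, round wooden knob, 112 long, 32 wide, no flange (mm); not part of the job; this point is its middle, half-way up
Not all that is in view belongs to the job. Leave any purple or turquoise look-alike of the part that bears gun_grip alone.

How it is judged:
On the way, in this order (a step that is already met when the one before it is completed fails the run):
1. the housing's upper half is shut, edges meeting (value of joint cap below 0.03 rad), for 0.2 s.
2. with the housing shut, the gun's coupler sits squarely on the nipple, collar pushed past the snap (value of joint cap below 0.03 rad and value of joint collar above 0.007 m and angle between the z axis of gun_mouth and the z axis of nipple_tip, either way round below 0.15 rad and z of gun_mouth in the frame of nipple_tip below -0.012 m and distance between gun_mouth and nipple_tip below 0.024 m and contact force between gun and cap above 2 N), for 0.2 s.
At the end, for the whole second after the job is handed in: The cap is shut (below 0.03 rad); the gripper's fingers hold the grease gun still with its coupler over the nipple (stud at least 12 mm inside the mouth, axes within 0.15 rad), out of its holder and pushing the collar with more than 2 N, and the collar stays more than 7 mm down, past its snap (all of step 2 and contact force between the fingers and gun above 2 N and linear speed of gun below 0.02 m/s and contact force between gun and stand_a below 0.1 N); the arm keeps its last pose, push and grip.
It fails at once if a tool or thing that is not part of the job is moved more than 30 mm (distance of any of chisel_mid, mallet_mid, wax_jar_mid, whetstone_mid, blank_mid, dust_brush_mid, burnisher_mid from where it was at the start of the episode above 0.03 m).
It also fails if it takes over 54 s, if anything falls off the work surface, if the arm or the gripper's body presses on something with over 40 N, if the wrist force passes 120 N, or if a joint passes its speed limit or range.

ROBOT

A 7-joint arm with a two-finger parallel gripper is mounted at the origin on the work surface. World frame = base frame: x ahead of the robot, y to its left, z up, the work surface at z = 0. Lengths are in m, angles in rad, forces in N, time in s.
With the tool pointing down it reaches from about 0.425 to 0.825 m from the base axis. Payload 3.6 kg.
Tool frame: the origin (TCP) lies where the fingers leave the gripper's body, on its centre line; the fingertips stand 73 mm ahead of it and the grasp point (between the pads) lies 54 mm ahead of it; x points along the fingers, y is the direction in which the jaws open and shut, and the axes are right-handed (so a half turn about x gives the same grasp; the last joint's range is limited). The gripper opens to 85 mm and grips with 20 to 120 N. Pads are 22 mm wide; open, the fingers measure 114 mm over their backs; the gripper's body (76 mm by 85 mm) begins 54 mm behind the grasp point. The pads swing forward as they close: fully open they stand 13 mm farther back than shut.
Start: joints at [1.294, 0.615, -0.013, 1.423, 0.008, 1.103, -0.04], TCP at [0.161, -0.63, 0.304] pointing down, gripper open.
Joint ranges: [-3.12, 3.12], [-0.3, 2.06], [-1.34, 1.32], [0.26, 2.42], [-1.36, 4.5], [0.01, 1.98], [-2.84, 2.84]. Speed limits (rad/s): [2.79, 2.79, 3.14, 3.14, 3.14, 3.14, 3.14].

INTERFACE

Orientations are given as a unit quaternion [x, y, z, w].
In Python, from station import arm, snapshot, camera_info, ticket gives the robot as it stands. Calls block until the motion is done:
- arm.movep(position, orientation): joint-space move of the TCP to a pose.
- arm.line_to(position, velocity=0.15, ori=None): straight line of the TCP; ori=None keeps the orientation; velocity is the mean speed in m/s.
- arm.move_j(angles): joint-space move.
- arm.move_gripper(opening, effort=None): opening from 0.0 (shut) to 1.0 (fully open); effort is the grip in N (None keeps the last); returns when the fingers have stopped.
- arm.pause(seconds).
- arm.ik(position, orientation): joint angles nearest the present ones, or None.
- snapshot(name): name is "side" or "top"; returns the picture (420x560x3 uint8, blue, green, red); there is no depth.
- camera_info(name): a dict with "fx", "fy", "cx", "cy" (pixels), "dist_coeffs" ([k1, k2, p1, p2, k3] as OpenCV has them; the pictures are not rectified), "R" (3x3) and "t" (3): a world point X has camera coordinates R X + t. Camera axes: x right, y down, z forward; pixel columns grow to the right and rows downward; lengths in m; the calibration is good to about 2 mm. A picture is of the moment at which its call begins. camera_info takes no time and is no camera call.
A pose or a line that the arm cannot do raises arm.MotionError and nothing moves.
- ticket.finish_job(): hands the job in, once; it reports no verdict.
Readings, each from a call of its own:
- arm.read_time(): time.
- arm.read_joint_positions(): joint angles.
- arm.read_dq(): joint speeds.
- arm.read_effort(): joint torques, N m.
- arm.read_tool_pos(): TCP position.
- arm.read_eef_rot(): TCP orientation.
- arm.read_ft_force(): force on the tool from outside, world axes, zero at the start.
- arm.read_wrist_torque(): the same for the moment, N m.
- arm.read_opening(): opening from 0.0 (shut) to 1.0 (fully open).
Only numpy, scipy, OpenCV 4.12 (cv2) and the standard library are available. Lean on these libraries where they do the work, as an engineer would, in place of code of your own. Each camera call takes 0.05 s, during which the arm holds its last target.

## Working session

There is one attempt and no reset: what is moved stays moved. The work goes in short steps, each a Python script; the robot and the scene stay as the last script left them, time stands still between calls to the robot, and variables do not carry over. Pictures are saved under pics/ and viewed, and the job is handed in when it is done.

```bash
ls; mkdir -p pics
python3 - <<'E'
from station import arm, snapshot, camera_info
import cv2
for n in("side","top"):
    im=snapshot(n); cv2.imwrite(f"pics/{n}0.png",im)
    print(n,camera_info(n))
print(arm.read_time(),arm.read_tool_pos(),arm.read_eef_rot(),arm.read_opening(),arm.read_ft_force())
E
```

```text
pics
side {'fx': 455.991174253271, 'fy': 455.991174253271, 'cx': 271.0783716609492, 'cy': 215.75252561444174, 'dist_coeffs': array([-0.07161743,  0.        ,  0.        ,  0.        ,  0.        ]), 'R': array([[-0.96633043, -0.25695934,  0.01331877],
       [-0.17473439,  0.61735531, -0.76703345],
       [ 0.188874  , -0.74353501, -0.64146886]]), 't': array([0.47321432, 0.14701049, 1.18691621])}
top {'fx': 388.97882393004716, 'fy': 388.97882393004716, 'cx': 279.79013279284305, 'cy': 208.5741373336024, 'dist_coeffs': array([-0.00170525,  0.        ,  0.        ,  0.        ,  0.        ]), 'R': array([[-0.01594904, -0.99980448, -0.01168891],
       [-0.99014634,  0.01741945, -0.13894885],
       [ 0.1391253 ,  0.00935764, -0.99023057]]), 't': array([0.02426995, 0.52165531, 0.97944115])}
0.1 [ 0.16061155 -0.62928284  0.30284237] [-0.70148859 -0.08897706  0.70169602 -0.08728999] 0.9964195191126599 [ 0.66939323 -0.42148531  0.65222597]
```

View pics/side0.png

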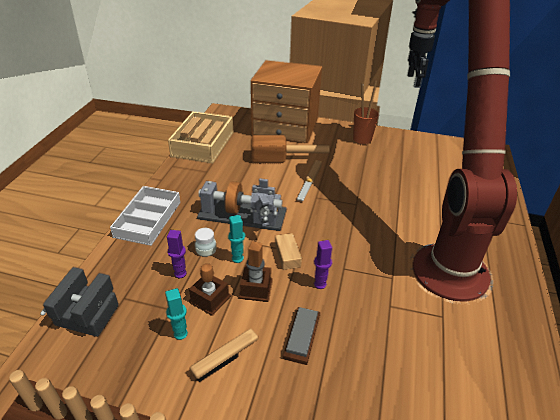

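View pics/top0.png

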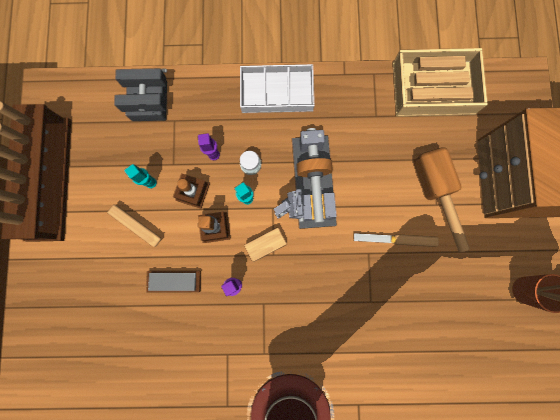

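```bash
cat > h.py <<'E'
import numpy as np, cv2
from station import arm, snapshot, camera_info
CI={n:camera_info(n) for n in("side","top")}
def K(n):
    c=CI[n]; return np.array([[c['fx'],0,c['cx']],[0,c['fy'],c['cy']],[0,0,1]]),c['dist_coeffs']
def ray(n,uv):
    k,d=K(n); p=cv2.undistortPoints(np.array([[uv]],float),k,d)[0,0]
    R=CI[n]['R'];t=CI[n]['t']; return -R.T@t, R.T@np.array([p[0],p[1],1])
def onz(n,uv,z):
    o,d=ray(n,uv); return o+d*(z-o[2])/d[2]
def tri(uvs,uvt):
    A=[];b=[]
    for n,uv in(("side",uvs),("top",uvt)):
        o,d=ray(n,uv); d=d/np.linalg.norm(d);P=np.eye(3)-np.outer(d,d);A.append(P);b.append(P@o)
    x=np.linalg.solve(A[0]+A[1],b[0]+b[1])
    return x,[np.linalg.norm(A[i]@x-b[i]) for i in(0,1)]
def proj(n,X):
    k,d=K(n);R=CI[n]['R'];t=CI[n]['t']
    return cv2.projectPoints(np.atleast_2d(np.array(X,float)),cv2.Rodrigues(R)[0],t,k,d)[0][:,0]
def crop(im,x0,y0,w,h,s,fn):
    c=cv2.resize(im[y0:y0+h,x0:x0+w],None,fx=s,fy=s,interpolation=cv2.INTER_CUBIC)
    for x in range((x0+9)//10*10,x0+w,10):
        cv2.line(c,((x-x0)*s,0),((x-x0)*s,6 if x%50 else 14),(0,255,255),1)
        if x%20==0: cv2.putText(c,str(x),((x-x0)*s,24),0,.4,(0,255,255),1)
    for y in range((y0+9)//10*10,y0+h,10):
        cv2.line(c,(0,(y-y0)*s),(6,(y-y0)*s),(0,255,255),1)
        if y%20==0: cv2.putText(c,str(y),(8,(y-y0)*s+4),0,.4,(0,255,255),1)
    cv2.imwrite(fn,c)
E
python3 - <<'E'
from h import *
t=cv2.imread("pics/top0.png");s=cv2.imread("pics/side0.png")
crop(t,165,115,180,130,4,"pics/tc.png"); crop(s,150,165,160,150,4,"pics/sc.png")
E
```

```text
(no output)
```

View pics/tc.png

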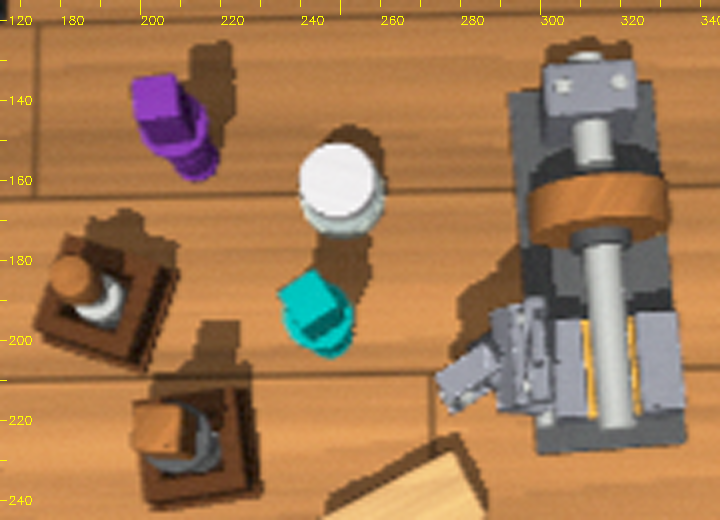

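View pics/sc.png

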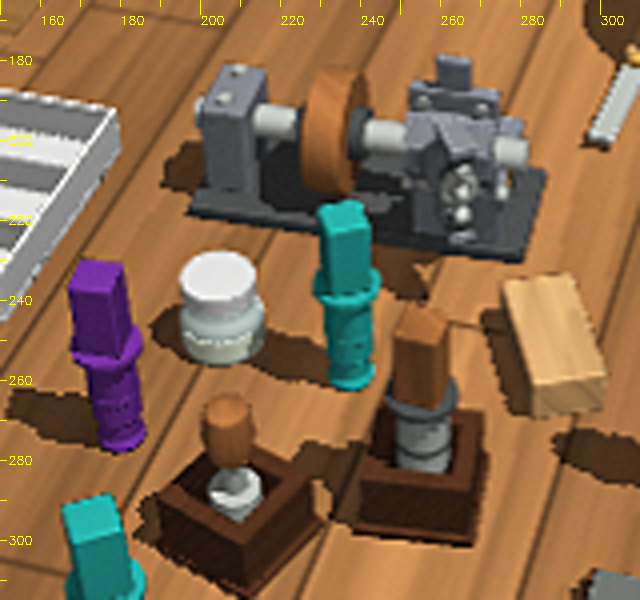

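Run:
```python
from h import *
t=cv2.imread("pics/top0.png");s=cv2.imread("pics/side0.png")
crop(t,268,180,80,55,10,"pics/tc1.png"); crop(s,230,170,75,65,10,"pics/sc1.png")
crop(t,190,205,55,45,10,"pics/tc2.png"); crop(s,225,235,60,70,8,"pics/sc2.png")
```

```text
(no output)
```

View pics/tc1.png

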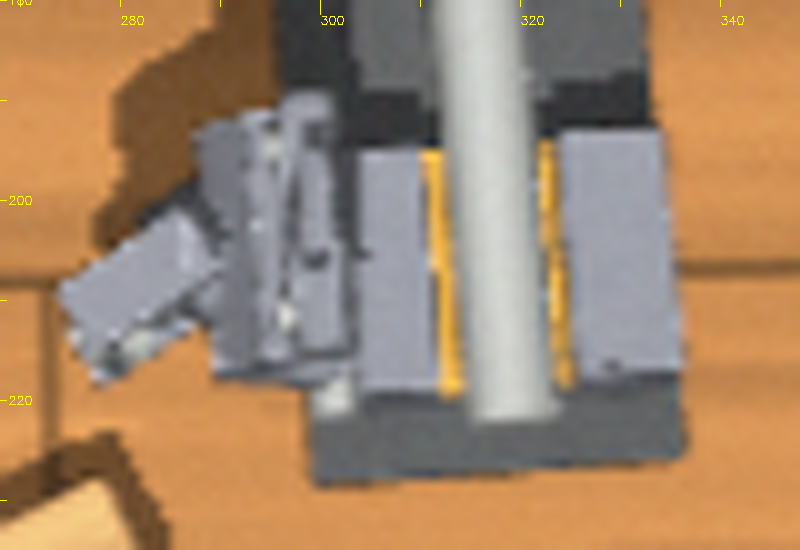

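View pics/sc1.png

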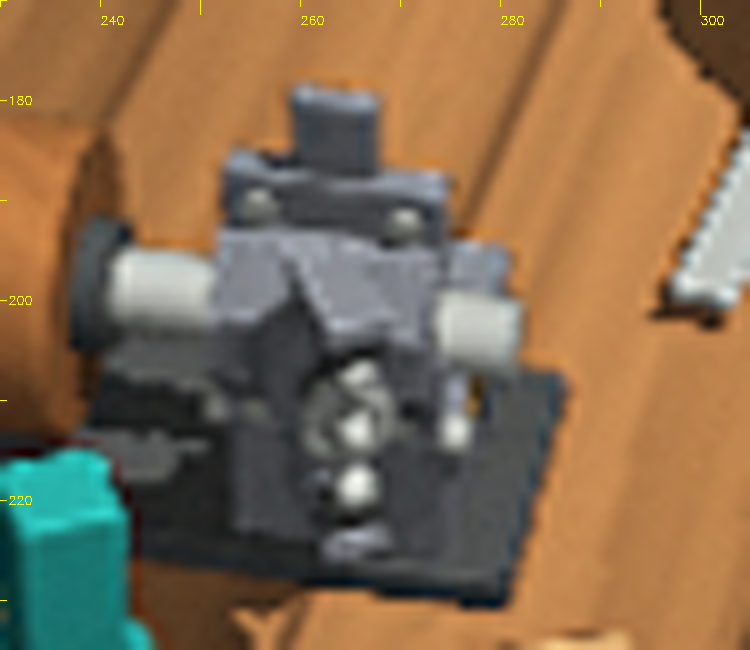

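View pics/tc2.png

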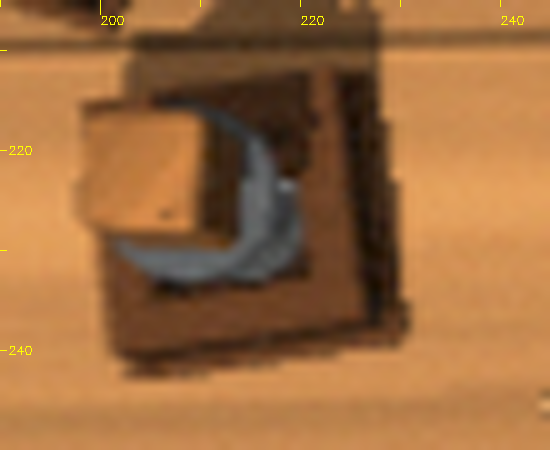

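View pics/sc2.png

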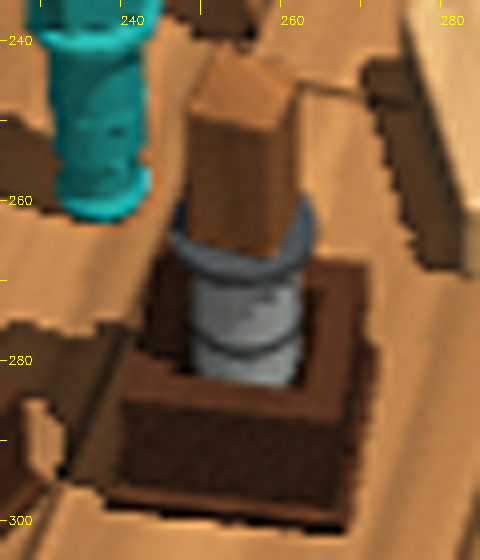

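Run:
```python
from h import *
np.set_printoptions(precision=4,suppress=True)
print("grip top corners z.15");P=[onz("top",p,.15) for p in [(198,215.3),(210.5,216.2),(209.8,228.5),(198.8,227.5)]];print(np.array(P),np.mean(P,0))
print("side grip top",np.array([onz("side",p,.15) for p in [(247.5,249.5),(259.7,251.2),(262,245),(251.5,240.5)]]))
print("foot corners z0",np.array([onz("top",p,0.0) for p in [(202.5,242.5),(230.5,238.5)]]), np.array([onz("side",p,0) for p in [(238,297),(268,301.5),(271.5,278)]]))
R=[onz("top",p,.06) for p in [(324,193.5),(334,193),(336,216.5),(326,218.3)]];print("rblock",np.array(R))
L=[onz("top",p,.06) for p in [(304,195),(304.3,219)]];print("L",np.array(L))
print("shaft",np.array([onz("top",p,.06) for p in [(319.5,221.5),(315.6,181)]]))
print("plate corners z~.01",np.array([onz("top",p,.006) for p in [(299.5,228),(335.7,226)]]),np.array([onz("side",p,.006) for p in [(286.5,208),(280,229.5)]]))
print("shaft end side",onz("side",(280.5,203),.06))
print("tab", tri((263,179),(279,209)))
# nipple tip?
```

```text
grip top corners z.15
[[0.4936 0.2043 0.15  ]
 [0.491  0.1752 0.15  ]
 [0.4625 0.1766 0.15  ]
 [0.4652 0.202  0.15  ]] [0.4781 0.1895 0.15  ]
side grip top [[0.4908 0.2103 0.15  ]
 [0.4629 0.2082 0.15  ]
 [0.4634 0.1874 0.15  ]
 [0.4907 0.1795 0.15  ]]
foot corners z0 [[0.4389 0.2245 0.    ]
 [0.4484 0.1493 0.    ]] [[0.5126 0.2291 0.    ]
 [0.4381 0.223  0.    ]
 [0.4496 0.1466 0.    ]]
rblock [[ 0.5557 -0.0986  0.06  ]
 [ 0.5565 -0.1242  0.06  ]
 [ 0.4959 -0.1271  0.06  ]
 [ 0.4917 -0.1016  0.06  ]]
L [[ 0.5527 -0.0473  0.06  ]
 [ 0.4909 -0.0465  0.06  ]]
shaft [[ 0.4838 -0.0849  0.06  ]
 [ 0.5887 -0.078   0.06  ]]
plate corners z~.01 [[ 0.473  -0.036   0.006 ]
 [ 0.4767 -0.1327  0.006 ]] [[ 0.4772 -0.1334  0.006 ]
 [ 0.4724 -0.0336  0.006 ]]
shaft end side [ 0.4853 -0.0853  0.06  ]
tab (array([0.5029, 0.0167, 0.2086]), [np.float64(0.005985106888013616), np.float64(0.005985106888013838)])
```

```bash
cat >> h.py <<'E'
from scipy.spatial.transform import Rotation as Ro
HC=np.array([.5235,-.082,0]); YAW=.05
HX=np.array([np.cos(YAW),np.sin(YAW),0]); HY=np.array([-np.sin(YAW),np.cos(YAW),0]); Z=np.array([0,0,1.])
def hw(p): return HC+HX*p[0]+HY*p[1]+Z*p[2]      # housing -> world
def wh(X): d=np.array(X)-HC; return np.array([d@HX,d@HY,d[2]])
def quat(xd,yd):
    xd=np.array(xd,float)/np.linalg.norm(xd); yd=np.array(yd,float); yd=yd-xd*(xd@yd); yd/=np.linalg.norm(yd)
    return Ro.from_matrix(np.stack([xd,yd,np.cross(xd,yd)],1)).as_quat()
def onplane(n,uv,p0,nn):
    o,d=ray(n,uv); return o+d*((p0-o)@nn)/(d@nn)
E
python3 - <<'E'
from h import *
np.set_printoptions(precision=4,suppress=True)
print("tab", [wh(onplane("side",p,hw((x,0,0)),HX)) for p,x in [((259,178.7),12),((263.3,179.2),0),((267.6,180),-12)] for x in [x/1000]])
for n in("side","top"): print(n,"cam",-CI[n]['R'].T@CI[n]['t'])
for th in(1.2,1.3,1.4,1.5,1.6):
    f=lambda x,r,h: hw((x,.045-r*np.cos(th)+h*np.sin(th),.06+r*np.sin(th)+h*np.cos(th)))
    print(th,"side tab",proj("side",[f(0,115,10)if 0 else f(.012,.115,.010),f(-.012,.115,.010),f(0,.09,.01)]).round(1).tolist(),"top",proj("top",[f(.012,.115,.01),f(-.012,.115,.01),f(.012,.115,.002)]).round(1).tolist())
print(arm.read_joint_positions())
for y in (HX,-HX):
  for p in [(0,.08,.25),(0,-.06,.15)]:
    print(arm.ik(hw(p),quat([0,0,-1],y)))
  ax=-HX*.5+Z*.866
  print("press",arm.ik(hw((-.035,0,.1))+ax*.169,quat(-ax,HY if y is HX else -HY)))
  print("grasp",arm.ik([.478,.191,.177],quat([0,0,-1],np.array([-.085,1,0])*(1 if y is HX else -1))))
E
```

```text
tab [array([0.012 , 0.0516, 0.1733]), array([-0.    ,  0.0534,  0.1748]), array([-0.012 ,  0.0555,  0.1757])]
side cam [0.2588 0.9134 0.8678]
top cam [0.3806 0.006  1.0426]
1.2 side tab [[262.3, 171.3], [271.0, 172.5], [265.9, 180.8]] top [[316.1, 194.1], [316.9, 204.5], [319.2, 194.1]]
1.3 side tab [[261.4, 172.8], [270.1, 174.0], [265.2, 182.1]] top [[311.2, 194.2], [312.1, 204.7], [314.6, 194.2]]
1.4 side tab [[260.4, 174.7], [269.2, 175.9], [264.4, 183.7]] top [[306.2, 194.5], [307.0, 204.9], [309.7, 194.3]]
1.5 side tab [[259.4, 177.0], [268.3, 178.2], [263.7, 185.7]] top [[301.2, 194.8], [301.9, 205.2], [304.7, 194.6]]
1.6 side tab [[258.4, 179.7], [267.4, 180.9], [262.9, 187.9]] top [[296.1, 195.2], [296.8, 205.6], [299.6, 194.9]]
[ 1.2945  0.6158 -0.0126  1.4248  0.0081  1.1034 -0.0404]
[ 0.2909  0.519  -0.4889  1.8579  0.3176  0.8421 -0.3073]
[ 0.4639  0.6841 -0.3748  1.881   0.3928  0.6491 -0.1009]
press None
grasp [ 0.0942  0.7148 -0.8187  1.9374  0.721   0.8111  0.5263]
[-0.7012  0.7346  1.1341  1.8872 -0.7775  1.0469 -2.3258]
[-0.0214  0.6877  0.3837  1.8967 -0.4121  0.6351 -2.4722]
press None
grasp [-0.3024  0.5858 -0.1792  1.9494  0.1703  0.6207 -2.0772]
```

Run:
```python
from h import *
np.set_printoptions(precision=3,suppress=True)
ax=-HX*.5+Z*.866
tip=hw((-.02,0,.123)); mouth=tip-ax*.02; grip=mouth+ax*.115
print(tip,grip)
def t(deg): a=np.radians(deg); return HX*np.sin(a)-Z*np.cos(a)   # tool dir, tilted forward by deg
for deg in(-10,0,10,15,20,25,30):
  for s in(1,-1):
   for dx in (0,-.02):
    d=t(deg); print(deg,s,dx,arm.ik(grip+HX*dx-d*.054,quat(d,HY*s)))
print('grasp')
for deg in(-30,-20,-15,-10,0):
  for s in(1,-1):
    a=np.radians(deg);gx=np.array([np.cos(.085),np.sin(.085),0]);gy=np.array([-gx[1],gx[0],0])
    d=gx*np.sin(a)-Z*np.cos(a); print(deg,s,arm.ik(np.array([.478,.191,.123])-d*.054,quat(d,gy*s)))
```

```text
[ 0.504 -0.083  0.123] [ 0.456 -0.085  0.205]
-10 1 0 [ 0.657  0.583 -0.826  1.864  0.46   1.093  1.242]
-10 1 -0.02 [ 0.682  0.557 -0.836  1.915  0.452  1.066  1.245]
-10 -1 0 [ 0.179  0.464 -0.086  1.879  0.078  0.975 -1.471]
-10 -1 -0.02 [ 0.191  0.438 -0.091  1.929  0.08   0.951 -1.468]
0 1 0 [ 0.711  0.503 -0.829  1.983  0.486  0.864  1.237]
0 1 -0.02 [ 0.742  0.477 -0.845  2.031  0.48   0.84   1.242]
0 -1 0 [ 0.229  0.393 -0.125  1.997  0.069  0.756 -1.458]
0 -1 -0.02 [ 0.245  0.366 -0.132  2.045  0.07   0.735 -1.452]
10 1 0 [ 0.747  0.428 -0.803  2.107  0.524  0.612  1.223]
10 1 -0.02 [ 0.784  0.403 -0.825  2.152  0.518  0.589  1.231]
10 -1 0 [ 0.285  0.335 -0.164  2.119  0.044  0.52  -1.422]
10 -1 -0.02 [ 0.31   0.31  -0.18   2.165  0.044  0.501 -1.413]
15 1 0 [ 0.728  0.386 -0.739  2.171  0.525  0.466  1.235]
15 1 -0.02 [ 0.759  0.358 -0.751  2.216  0.508  0.442  1.256]
15 -1 0 [ 0.321  0.314 -0.19   2.182  0.019  0.394 -1.39 ]
15 -1 -0.02 [ 0.353  0.289 -0.212  2.226  0.019  0.376 -1.38 ]
20 1 0 [ 0.568  0.323 -0.489  2.239  0.326  0.282  1.45 ]
20 1 -0.02 [ 0.584  0.295 -0
[... 516 characters left out ...]
]
30 -1 0 [ 0.533  0.301 -0.394  2.37   3.276  0.019  1.671]
30 -1 -0.02 [ 0.688  0.297 -0.565  2.41   2.271  0.054  2.685]
grasp
-30 1 [ 0.126  0.982 -0.926  1.556  0.442  1.397  0.767]
-30 -1 [-0.235  0.807 -0.202  1.569 -0.017  1.275 -1.89 ]
-20 1 [ 0.142  0.901 -0.931  1.679  0.525  1.219  0.708]
-20 -1 [-0.241  0.725 -0.212  1.692  0.029  1.067 -1.928]
-15 1 [ 0.151  0.866 -0.94   1.742  0.582  1.133  0.66 ]
-15 -1 [-0.247  0.686 -0.215  1.755  0.058  0.96  -1.956]
-10 1 [ 0.154  0.828 -0.938  1.806  0.642  1.043  0.606]
-10 -1 [-0.256  0.65  -0.214  1.819  0.092  0.85  -1.991]
0 1 [ 0.094  0.715 -0.819  1.937  0.721  0.811  0.526]
0 -1 [-0.302  0.586 -0.179  1.949  0.17   0.621 -2.077]
```

```bash
cat >> h.py <<'E'
QD=quat([0,0,-1],HX)
def tipto(y,z,v=.12,x=0.0):   # finger tip centre, relative to hinge (y,z)
    arm.line_to(hw((x,.045+y,.06+z))+Z*.073,velocity=v,ori=QD)
E
python3 - <<'E'
from h import *
np.set_printoptions(precision=2,suppress=True)
arm.move_gripper(0.0)
arm.movep(hw((0,.045+.035,.33)),QD)
tipto(.035,.103,.2)
print(arm.read_time(),arm.read_ft_force(),arm.read_tool_pos(),arm.read_opening())
cv2.imwrite("pics/s1.png",snapshot("side"));cv2.imwrite("pics/t1.png",snapshot("top"))
crop(cv2.imread("pics/s1.png"),200,120,110,110,6,"pics/s1c.png");crop(cv2.imread("pics/t1.png"),250,160,100,80,7,"pics/t1c.png")
E
```

```text
4.0417 [ 0.55 -0.04  1.15] [ 0.52 -0.    0.24] -9.901474614406024e-05
```

View pics/s1c.png

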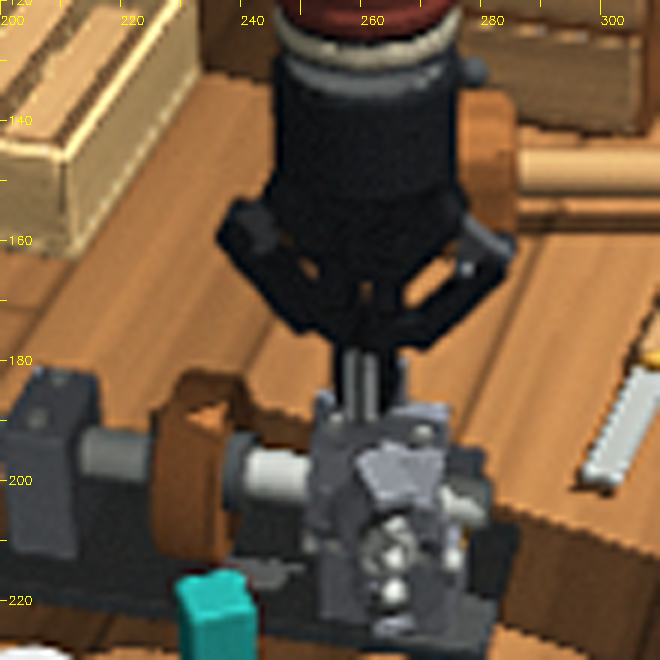

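View pics/t1c.png

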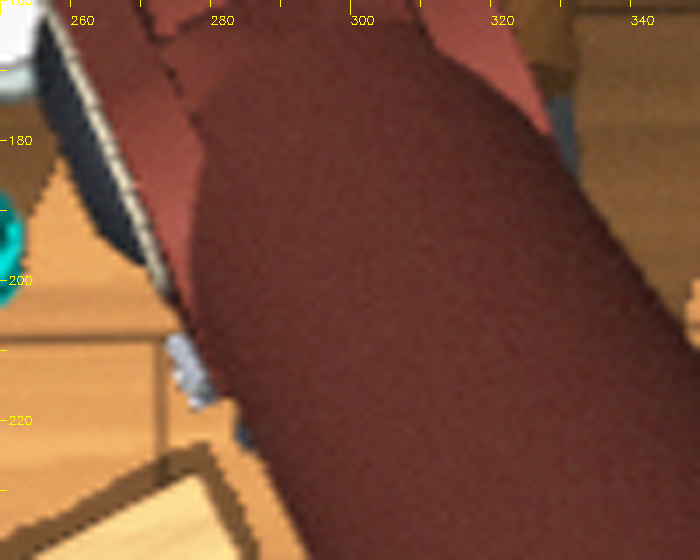

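Run:
```python
from h import *
np.set_printoptions(precision=1,suppress=True)
def chk(l):
    f=arm.read_ft_force(); print(l,round(float(arm.read_time()),1),f)
    if np.linalg.norm(f)>28: raise SystemExit("force")
h=.010
for th in(1.45,1.25,1.05,.85,.65,.5,.35):
    r=np.interp(th,[.5,1.4],[.109,.103]); c,s=np.cos(th),np.sin(th)
    tipto(-r*c+h*s+.011, r*s+h*c-.001); chk(th)
for y,z in((-.100,.0326),(-.105,.0214),(-.106,.0105)):
    tipto(y,z,.08); chk((y,z))
z=.0105
while z>.004:
    z-=.0015; tipto(-.106,z,.04); f=arm.read_ft_force(); print(z,f)
    if f[2]>16: break
arm.pause(.25)
cv2.imwrite("pics/s2.png",snapshot("side"));crop(cv2.imread("pics/s2.png"),190,120,120,120,6,"pics/s2c.png")
print(arm.read_time(),arm.read_tool_pos())
```

```text
1.45 4.5 [ 0.  -0.6 -0.1]
1.25 4.8 [ 0.3 -0.6 -0.4]
1.05 5.2 [ 0.5  1.1 -0.2]
0.85 5.5 [-0.5 -0.1 -0.9]
0.65 5.8 [ 0.1 -0.3  0.1]
0.5 6.1 [-0.2  0.3  0.4]
0.35 6.4 [ 0.2  0.3 -0.8]
(-0.1, 0.0326) 6.8 [ 0.  -0.1 -0.1]
(-0.105, 0.0214) 7.1 [-0.1 -0.6 -0.6]
(-0.106, 0.0105) 7.3 [-0.9  0.3 -0.6]
0.009000000000000001 [-0.6  0.3  5.8]
0.0075000000000000015 [-4.4  0.1 15.4]
0.006000000000000002 [-7.1  0.7 23.5]
8.3917 [ 0.5 -0.1  0.1]
```

View pics/s2c.png

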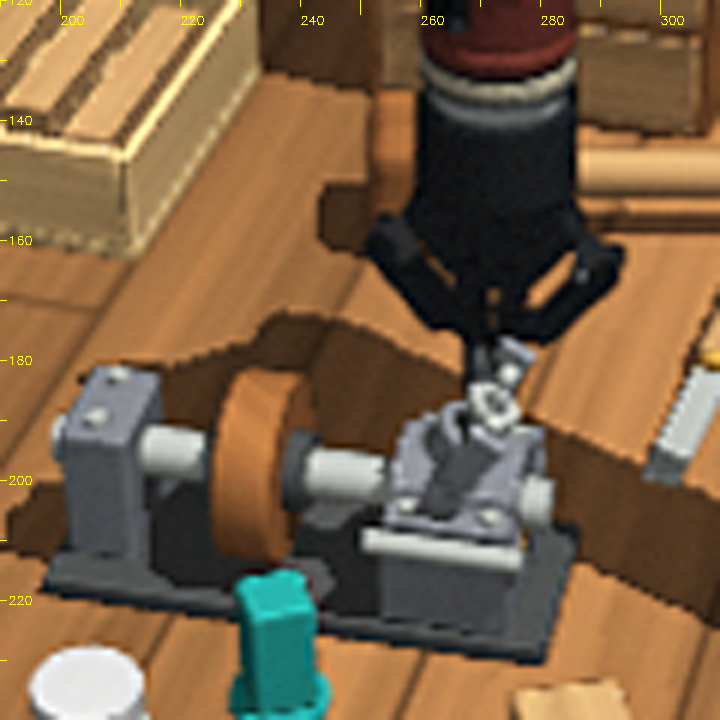

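```bash
cat >> h.py <<'E'
GY=.085; gx=np.array([np.cos(GY),np.sin(GY),0]); gy=np.array([-gx[1],gx[0],0])
a_=np.radians(-20); GD=gx*np.sin(a_)-Z*np.cos(a_); GQ=quat(GD,-gy)
GG=np.array([.478,.191,.123])
E
python3 - <<'E'
from h import *
tipto(-.106,.15,.3)
arm.move_gripper(1.0)
arm.movep(GG-GD*.054+Z*.12,GQ)
print(arm.read_time(),arm.read_ft_force())
for n in("side","top"):
    im=snapshot(n);cv2.imwrite(f"pics/{n}3.png",im)
crop(cv2.imread("pics/side3.png"),180,150,125,150,5,"pics/s3c.png");crop(cv2.imread("pics/top3.png"),180,170,170,80,4,"pics/t3c.png")
E
```

```text
11.4417 [ 0.13687308  0.06029014 -0.19715263]
```

View pics/s3c.png

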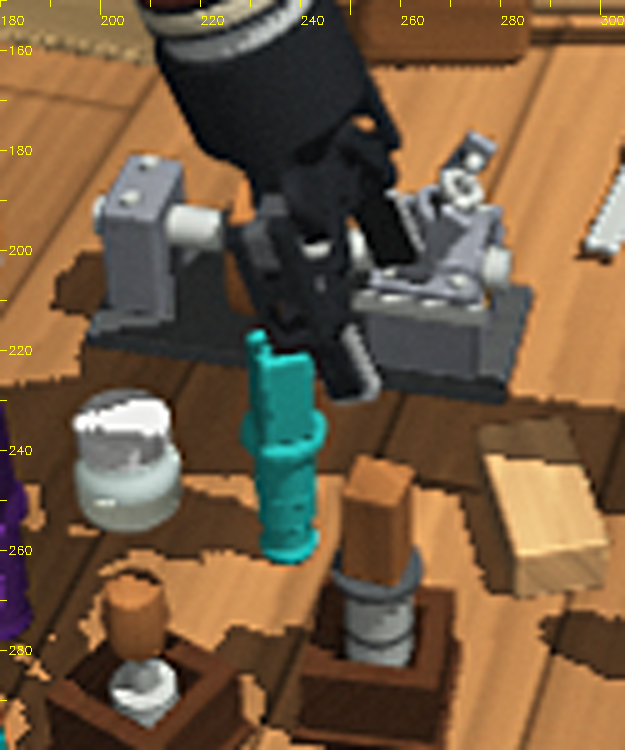

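View pics/t3c.png

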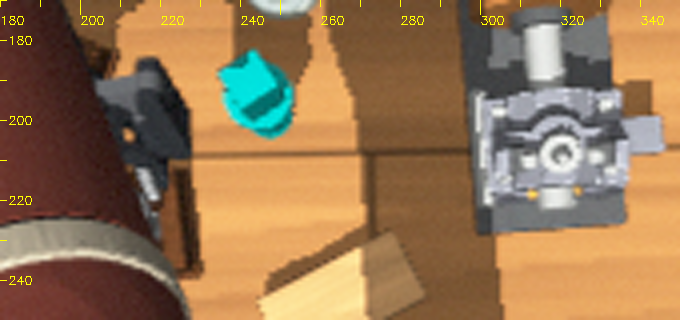

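Run:
```python
from h import *
crop(cv2.imread("pics/side3.png"),235,165,65,60,10,"pics/s4c.png");crop(cv2.imread("pics/top3.png"),290,180,60,50,12,"pics/t4c.png")
```

```text
(no output)
```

View pics/s4c.png

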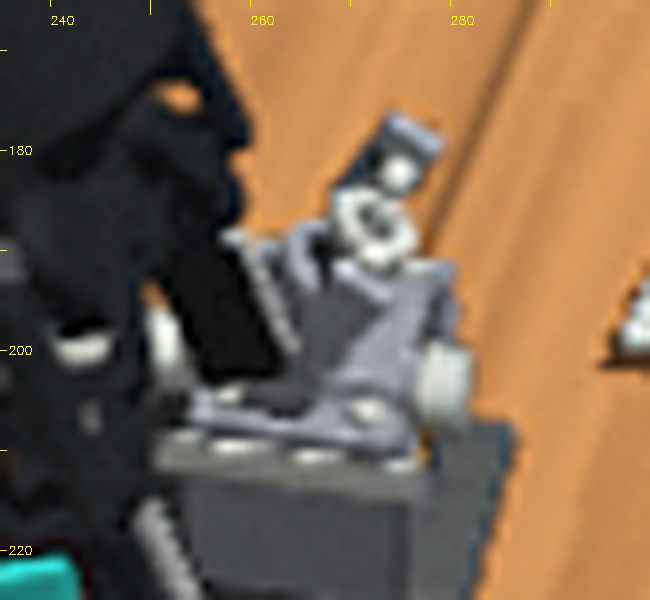

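View pics/t4c.png

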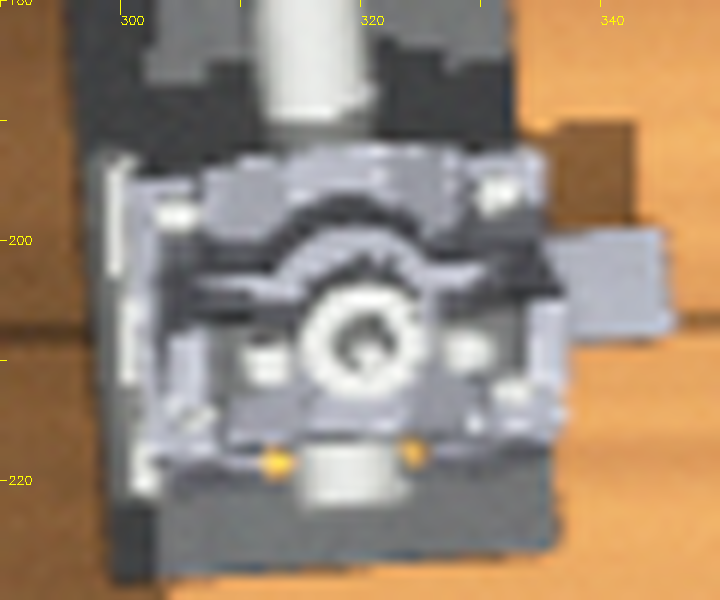

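Run:
```python
from h import *
np.set_printoptions(precision=4,suppress=True)
for s,t in [((271.3,187.6),(320.3,208.3)),((272,187),(320.5,209))]:
    x,r=tri(s,t); print(x,r,wh(x))
print("collar planes",onz("top",(320.3,208.3),.1165),onz("side",(271.3,187.6),.1165))
print("tip planes",onz("top",(320.5,209),.123),onz("side",(272,187),.123))
# masks: bright ring centroid
for n,(x0,y0,w,h) in {"top":(312,200,16,16),"side":(265,180,13,14)}.items():
    im=cv2.imread(f"pics/{n}3.png")[y0:y0+h,x0:x0+w].astype(int); g=im.mean(2); sat=im.max(2)-im.min(2)
    m=((g>(185 if n=="top" else 175))&(sat<25)).astype(np.uint8); 
    print(n);print(g.round().astype(int))
    c=max(cv2.findContours(m,cv2.RETR_EXTERNAL,cv2.CHAIN_APPROX_NONE)[0],key=len); e=cv2.fitEllipse(c); print(e,np.array(e[0])+[x0,y0])
print("tab",np.array([wh(onz("top",p,.07)) for p in [(345,199),(345.6,207.8),(335,200),(336.7,208.5)]]))
print("plate",np.array([onz("top",p,.006) for p in [(299.7,228.2),(336,226)]]))
```

```text
[ 0.5116 -0.0829  0.1107] [np.float64(0.0010534590076785525), np.float64(0.0010534590076785066)] [-0.012  -0.0003  0.1107]
[ 0.5096 -0.0831  0.1131] [np.float64(0.0011031520846249948), np.float64(0.0011031520846247673)] [-0.014  -0.0004  0.1131]
collar planes [ 0.5097 -0.0825  0.1165] [ 0.5107 -0.0753  0.1165]
tip planes [ 0.5071 -0.0823  0.123 ] [ 0.5074 -0.07    0.123 ]
top
[[ 80  75  93 165 188 189 188 188 187 191 188 182 125  92  94  93]
 [ 75  98 174 194 193 191 192 139 106 171 133 171 187 116  71  68]
 [ 68 162 192 192 191 141  94  84  89 103  98 171 192 190 190 192]
 [189 191 192 140 101  81  91 106 136 118  92 103 173 191 193 194]
 [185 191 194 133  85 171 208 234 238 235 224 165 112 171 139 105]
 [107 104 105  92 167 231 238 235 232 232 233 230 189 182 132  97]
 [ 89  93  95 133 224 237 218 166 130 128 215 233 172 172 134  95]
 [100  99  92 196 235 219 151 117 114 104 167 229 232 194 159 155]
 [117 146 130 222 238 192 121 139 160 147 109 220 236 203 172 204]
 [231 221 175 213 235 208 126 173 227 219 165 226 237 200 163 203]
 [235 224 178 203 234 239 195 149 218 217 230 239 1
[... 843 characters left out ...]
 166 179 170 140 124]
 [173 174 145 104 185 213 131 111 105 167 209 155 112]
 [145  89  83  81 148 196 175 124 100 176 235 191  95]
 [138  36  27  56  97 137 198 222 208 229 230 175  86]
 [137  35  18  48  78 127 211 249 232 188 168 121  94]
 [177 120  24 139 218 177 125 160 153 100 161 209 198]
 [182 145  40 114 190 189 152 126  99 105 146 164 147]
 [136 144  57  84  98 133 174 176 159 153 153 152 145]]
((6.375093936920166, 7.60690975189209), (6.923831462860107, 7.963728904724121), 22.88241195678711) [271.3751 187.6069]
tab [[ 0.0119 -0.0688  0.07  ]
 [-0.0106 -0.0683  0.07  ]
 [ 0.0111 -0.0434  0.07  ]
 [-0.0108 -0.0458  0.07  ]]
plate [[ 0.4724 -0.0365  0.006 ]
 [ 0.4767 -0.1335  0.006 ]]
```

Run:
```python
from h import *
np.set_printoptions(precision=1,suppress=True)
ax=-HX*.5+Z*.866; e1=HX*.866+Z*.5; e2=HY
C=onz("top",(320.0,208.2),.1165); print((C*1000),wh(C)*1000)
a=np.linspace(0,2*np.pi,9)[:-1]
for r in(.013,.007): print(proj("side",[C+r*(np.cos(t)*e1+np.sin(t)*e2) for t in a]).tolist()); 
print("top",proj("top",[C+.013*(np.cos(t)*e1+np.sin(t)*e2) for t in a]).tolist())
print("C,tip",proj("side",[C,C+.0075*ax]),proj("top",[C,C+.0075*ax]))
print("upright far/near tops", proj("side",[C+.0075*ax-.04*HY,C+.0075*ax+.04*HY, C+.0075*ax-.03*HY]))
print("tab end mid",proj("side",[hw((0,-.07,.07)),hw((.012,-.045,.072)),hw((-.032,.045,.06)),hw((.032,.045,.06))]))
```

```text
[510.  -81.8 116.5] [-13.5   0.9 116.5]
[[268.22557781196144, 183.88343112850225], [268.6757725784036, 186.50293906758247], [271.1819667835252, 189.02706560670885], [274.25308741159307, 189.94922130712308], [276.0672254472555, 188.73764986312523], [275.5847415739305, 186.12969884578337], [273.1107432026678, 183.6447014567645], [270.0719105498582, 182.71098658481347]]
[[270.0404642894334, 185.00674402053232], [270.2869510098044, 186.415812370616], [271.6324045094159, 187.7700391744084], [273.28204259396216, 188.2680646479044], [274.2629011413391, 187.62056170627488], [274.00705288096214, 186.21484419165904], [272.6709340953304, 184.8719620999284], [271.0306574556592, 184.37058560183993]]
top [[319.86826352527015, 203.16469760875887], [316.0735536357093, 204.90195426850823], [314.5987052300427, 208.56200733733985], [316.2870062026924, 211.98391883424674], [320.1303484003695, 213.18311226360595], [323.89775830557227, 211.47396901961557], [325.4015749263683, 207.8379723524636], [323.7405739669505, 204.38794815094627]]
C,tip [[272.2 186.3]
 [273.5 184.6]] [[320.  208.2]
 [320.4 209.4]]
upright far/near tops [[276.4 176.5]
 [270.5 193.1]
 [275.7 178.5]]
tab end mid [[272.4 184.6]
 [266.6 188.4]
 [275.1 212.7]
 [252.7 209.5]]
```

Run:
```python
from h import *
arm.line_to(GG-GD*.054,velocity=.2)
print(arm.read_time(),arm.read_ft_force())
arm.move_gripper(0.0,effort=70)
print(arm.read_time(),arm.read_ft_force(),arm.read_opening(),arm.read_wrist_torque())
for n in("side","top"):
    im=snapshot(n);cv2.imwrite(f"pics/{n}5.png",im)
crop(cv2.imread("pics/side5.png"),190,170,120,140,5,"pics/s5c.png")
```

```text
12.2917 [-0.12371721  0.31499531  0.19040998]
12.85 [-0.08725228  1.21492609  4.38560695] 0.33763914990911553 [ 0.21236481 -0.05548231 -0.06224583]
```

View pics/s5c.png

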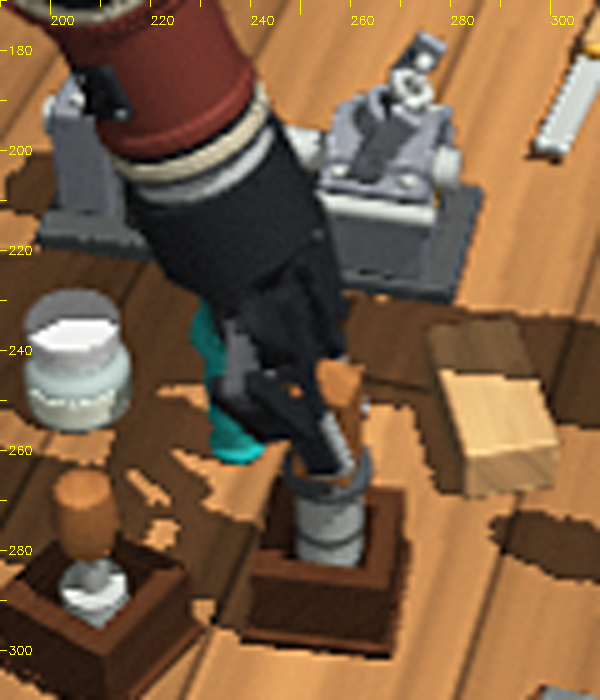

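```bash
cat >> h.py <<'E'
TIP=np.array([.5062,-.081,.123]); AX=-HX*.5+Z*np.cos(np.pi/6)
def t_(deg): a=np.radians(deg); return HX*np.sin(a)-Z*np.cos(a)
PD=t_(10); PQ=quat(PD,-HY)
def tcp(m,off=np.zeros(3)): # TCP for mouth at axial distance m above tip
    return TIP+AX*(m+.115)-PD*.054+off
E
python3 - <<'E'
from h import *
np.set_printoptions(precision=4,suppress=True)
arm.line_to(GG-GD*.054+Z*.14,velocity=.2)
print(arm.read_time(),arm.read_ft_force(),arm.read_opening())
arm.movep(tcp(.06),PQ)
print(arm.read_time(),arm.read_ft_force(),arm.read_opening(),arm.read_tool_pos(),arm.read_joint_positions())
for n in("side","top"):
    im=snapshot(n);cv2.imwrite(f"pics/{n}6.png",im)
crop(cv2.imread("pics/side6.png"),230,110,90,100,7,"pics/s6c.png");crop(cv2.imread("pics/top6.png"),280,170,80,80,7,"pics/t6c.png")
for n in("side","top"): print(proj(n,[TIP+AX*.06,TIP+AX*(.06+.086),TIP,TIP+AX*.202]))
E
```

```text
13.8 [-1.165  -0.3896 -5.3627] 0.3349540772788756
14.8917 [ 0.2352  0.4707 -2.9985] 0.33411139490364405 [ 0.4103 -0.0845  0.3276] [ 0.1843  0.1737 -0.0131  2.0982 -0.0579  0.7008 -1.3058]
[[284.659  170.6566]
 [301.9928 148.8285]
 [273.4263 184.8098]
 [314.1332 133.5495]]
[[323.125  219.4456]
 [328.4523 236.3247]
 [319.9507 209.3885]
 [332.5382 249.2709]]
```

View pics/s6c.png

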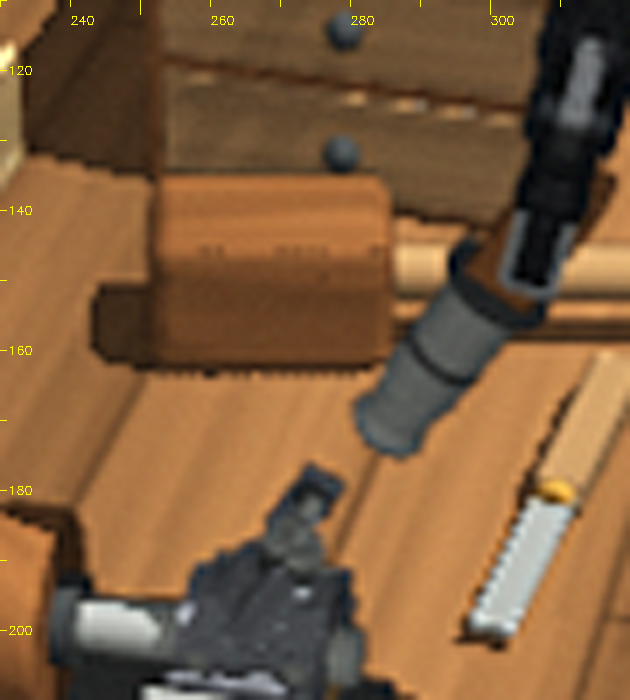

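View pics/t6c.png

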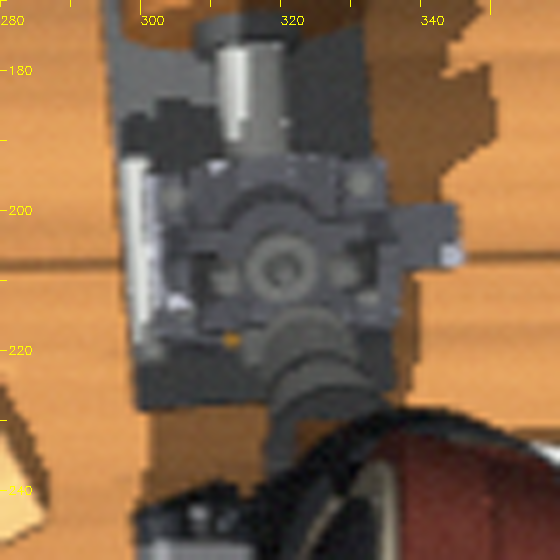

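Run:
```python
from h import *
im=cv2.imread("pics/top6.png"); im=np.clip(im.astype(float)*2.6-60,0,255).astype(np.uint8)
crop(im,300,195,45,45,13,"pics/t6d.png")
im=cv2.imread("pics/side6.png"); im=np.clip(im.astype(float)*2.0-30,0,255).astype(np.uint8)
crop(im,262,140,50,55,11,"pics/s6d.png")
```

```text
(no output)
```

View pics/t6d.png

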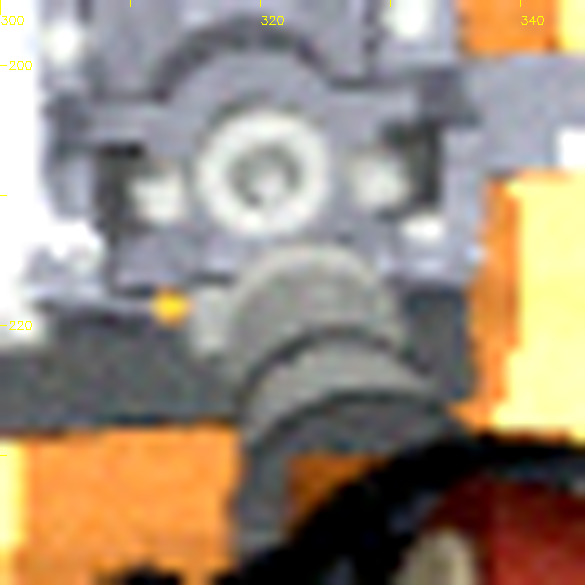

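View pics/s6d.png

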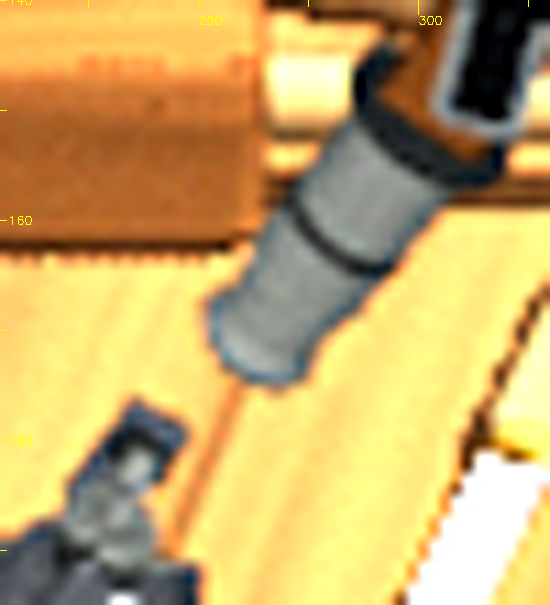

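Run:
```python
from h import *
np.set_printoptions(precision=2,suppress=True)
e1=HX*.866+Z*.5
M=TIP+AX*.06
print(proj("top",[M+.014*e1,M+AX*.005+.016*e1,M+AX*.005-.016*HY,M+AX*.005+.016*HY]))
print(proj("side",[M+AX*.005+.016*(np.cos(a)*e1+np.sin(a)*HY) for a in np.linspace(0,2*np.pi,13)[:-1]]))
off=HY*.001
arm.line_to(tcp(.006,off),velocity=.1,ori=PQ)
f0=arm.read_ft_force();print(arm.read_time(),f0)
arm.pause(.1);f0=arm.read_ft_force();print(f0, arm.read_wrist_torque())
for n in("side","top"):
    im=snapshot(n);cv2.imwrite(f"pics/{n}7.png",im)
im=np.clip(cv2.imread("pics/top7.png").astype(float)*2.6-60,0,255).astype(np.uint8)
crop(im,295,190,50,45,12,"pics/t7d.png")
im=np.clip(cv2.imread("pics/side7.png").astype(float)*2.0-30,0,255).astype(np.uint8)
crop(im,250,150,50,55,11,"pics/s7d.png")
```

```text
[[322.99 213.7 ]
 [323.26 213.74]
 [330.57 219.86]
 [316.24 220.82]]
[[280.64 166.29]
 [280.74 168.34]
 [282.15 170.71]
 [284.52 172.74]
 [287.17 173.87]
 [289.4  173.8 ]
 [290.59 172.57]
 [290.45 170.52]
 [289.03 168.19]
 [286.71 166.2 ]
 [284.1  165.07]
 [281.88 165.1 ]]
15.6833 [ 0.72 -0.2  -3.62]
[-0.91  0.02 -4.01] [-0.05  0.41  0.01]
```

View pics/t7d.png

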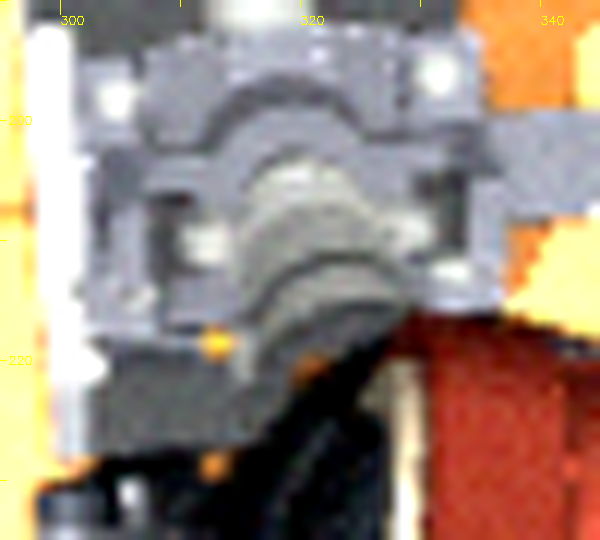

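View pics/s7d.png

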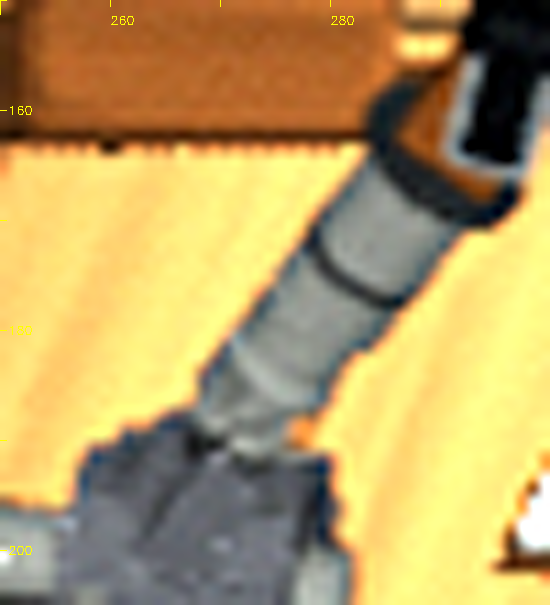

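Run:
```python
from h import *
np.set_printoptions(precision=2,suppress=True)
off=HY*.0015
f0=arm.read_ft_force()
for m in(.001,-.003,-.006,-.007,-.008,-.009,-.010,-.011):
    arm.line_to(tcp(m,off),velocity=.03,ori=PQ); f=arm.read_ft_force()-f0
    print(m,round(float(arm.read_time()),1),"ax %.1f x %.1f y %.1f"%(f@AX,f@(HX*.866+Z*.5),f@HY),arm.read_wrist_torque())
    if f@AX>20 or np.linalg.norm(f)>25: break
```

```text
0.001 16.2 ax -0.7 x 0.9 y 0.4 [-0.03  0.39  0.  ]
-0.003 16.5 ax 0.2 x 1.6 y -0.4 [-0.45  0.26 -0.14]
-0.006 16.7 ax 4.7 x 0.8 y -2.8 [-0.79  0.49 -0.22]
-0.007 17.0 ax 9.4 x 1.8 y -2.5 [-0.91  0.78 -0.26]
-0.008 17.2 ax 9.0 x 2.2 y -3.5 [-1.01  0.65 -0.21]
-0.009 17.5 ax 9.8 x 1.3 y -2.9 [-0.98  0.72 -0.34]
-0.01 17.7 ax 8.9 x 0.1 y -2.6 [-1.    0.64 -0.21]
-0.011 18.0 ax 5.7 x 1.9 y -3.4 [-1.16  0.5  -0.32]
```

Run:
```python
from h import *
np.set_printoptions(precision=2,suppress=True)
f0=np.array([-.91,.02,-4.01]); mn=99
for i,m in enumerate(np.arange(-.012,-.0215,-.001)):
    off=HY*max(.0005,.0015-.0005*(i+1))
    arm.line_to(tcp(m,off),velocity=.03,ori=PQ); f=np.mean([arm.read_ft_force() for _ in range(3)],0)-f0; a=f@AX; mn=min(mn,a)
    print("%.3f"%m,round(float(arm.read_time()),1),"ax %.1f x %.1f y %.1f"%(a,f@(HX*.866+Z*.5),f@HY),arm.read_wrist_torque(),arm.read_opening())
    if a>mn+4 and a>8: break
p=arm.read_tool_pos();print(p,tcp(m,off))
for n in("side","top"):
    im=snapshot(n);cv2.imwrite(f"pics/{n}8.png",im)
im=np.clip(cv2.imread("pics/top8.png").astype(float)*2.6-60,0,255).astype(np.uint8)
crop(im,295,190,50,45,12,"pics/t8d.png")
im=np.clip(cv2.imread("pics/side8.png").astype(float)*2.0-30,0,255).astype(np.uint8)
crop(im,250,150,50,55,11,"pics/s8d.png")
```

```text
-0.012 18.2 ax 4.4 x 1.2 y -3.7 [-1.11  0.38 -0.31] 0.33635679630325593
-0.013 18.5 ax 4.7 x 2.3 y -3.2 [-0.87  0.31 -0.25] 0.33086708579762514
-0.014 18.7 ax 3.0 x 2.0 y -3.0 [-0.86  0.22 -0.24] 0.3291711514887543
-0.015 19.0 ax 3.1 x 1.6 y -3.2 [-0.78  0.3  -0.17] 0.33293219035846106
-0.016 19.2 ax 7.8 x 1.8 y -3.0 [-0.74  0.56 -0.2 ] 0.33446205297096676
-0.017 19.5 ax 10.3 x 2.3 y -2.2 [-0.67  0.63 -0.17] 0.33488376536120545
[ 0.45 -0.08  0.26] [ 0.45 -0.08  0.26]
```

View pics/t8d.png

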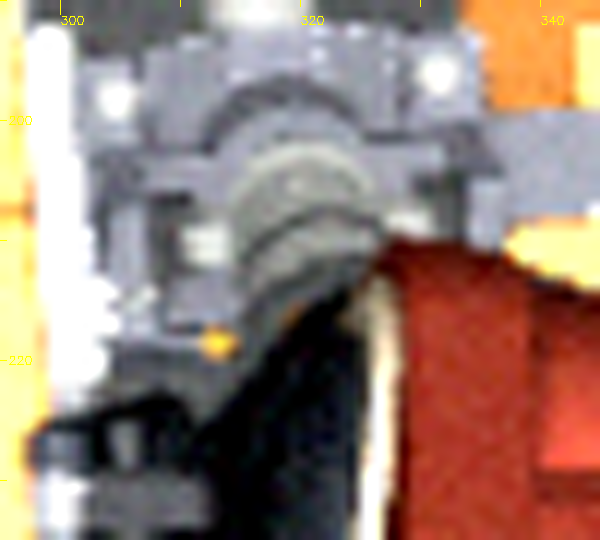

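View pics/s8d.png

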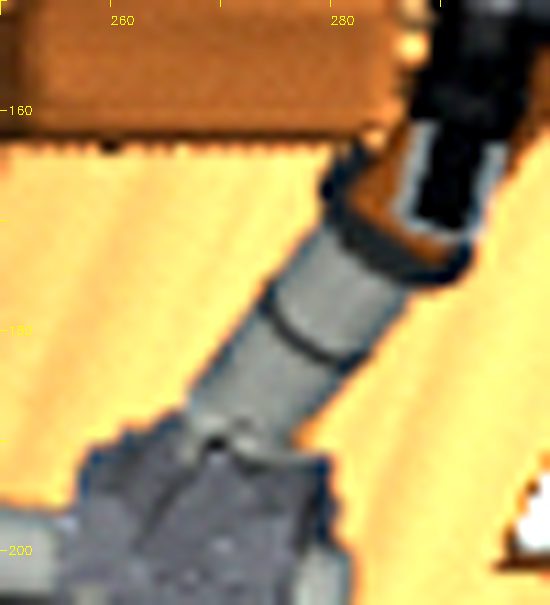

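Run:
```python
from h import *
np.set_printoptions(precision=2,suppress=True)
f0=np.array([-.91,.02,-4.01])
def rep(m):
    f=np.mean([arm.read_ft_force() for _ in range(4)],0)-f0
    print(m,round(float(arm.read_time()),1),"ax %.1f x %.1f y %.1f"%(f@AX,f@(HX*.866+Z*.5),f@HY),arm.read_wrist_torque(),arm.read_opening())
rep("now")
for o in(.0,-.0006):
    arm.line_to(tcp(-.017,HY*o),velocity=.03,ori=PQ); rep(o)
arm.pause(.4); rep("held")
im=snapshot("side"); print(arm.read_dq().round(3) if hasattr(arm.read_dq(),'round') else arm.read_dq())
cv2.imwrite("pics/side9.png",im); crop(im,240,130,80,80,8,"pics/s9c.png")
```

```text
now 19.6 ax 10.0 x 1.9 y -2.7 [-0.71  0.69 -0.17] 0.33430043457106173
0.0 19.8 ax 11.2 x 2.8 y -1.7 [-0.51  0.74 -0.13] 0.3336611315029287
-0.0006 20.1 ax 10.7 x 2.5 y -2.0 [-0.38  0.69 -0.08] 0.330890605350755
held 20.5 ax 10.0 x 2.1 y -1.1 [-0.35  0.74 -0.1 ] 0.33150412490299197
[-0. -0.  0. -0. -0. -0. -0.]
```

View pics/s9c.png

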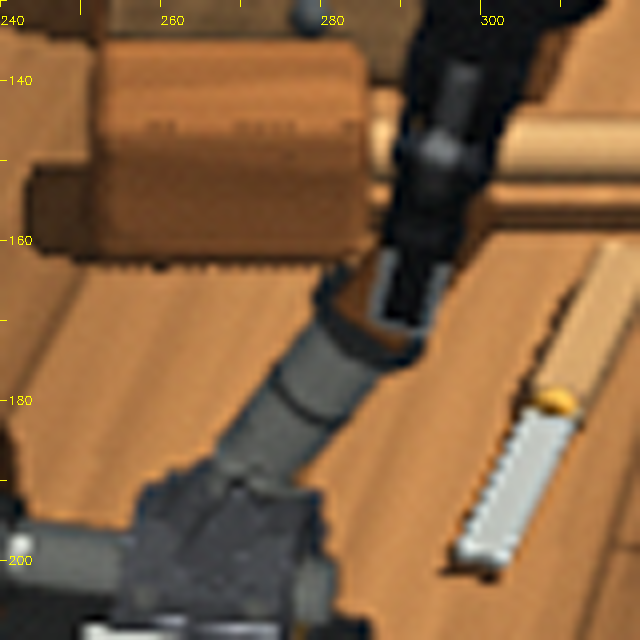

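Run:
```python
from station import ticket
print(ticket.finish_job())
```

```text
the job is handed in; nothing more can be done
None
```

I shut the cap, pressed the grease gun onto the tilted nipple past its snap, and handed the job in at about 20.5 s with the gun still held and pressed. The hand-in reports no verdict, and I have no direct reading of either joint. The closed cap and the collar depth are inferred from forces and camera pictures.

**Cap:** I pushed it down by the tab with the gripper closed. The force rose to 23 N at the closed height, and both cameras then showed the edges meeting.

**Gun:** I took the gun with the square wooden grip and steel barrel, at (205, 222) in the top picture and (252, 265) in the side picture. The two purple and two turquoise look-alikes were left alone.

**Press:** I pushed along the nipple axis at 30° from vertical.
- **Force curve:** it was about 9 N at first, fell to about 3 N at the snap, then rose to 10 N. That matches the collar being about 10 mm down.
- **Last check before hand-in:** 10 N along the axis, 1 to 2 N sideways, joints still and grip opening steady. The gun's axis in the side picture matched the planned one.

**Checks that disagreed:**
- Triangulating the collar from both cameras put it about 6 mm lower than the given geometry. I used the geometry together with the top view, which agreed with the side view to about 1 pixel.
- Contact came about 3 mm earlier than planned, so the gun sits slightly further out of the grip than I assumed.
- A sideways force of about 3 N on the gun was only partly relieved by shifting it about 2 mm.

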